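# Uncover the duck nest fixture and shut its keeper bar

## Task

Lift the white dust cover off the three ducks in the printing fixture and set it down gently, right way up, flat on the cardboard sheet. Then swing the keeper bar across the ducks' backs until it snaps fully home in its red catch. Keep the three ducks standing in their nests, and do not push about or knock over the spare duck or the cup.

Things in the scene. Friction and masses are not known exactly. Their poses are not given: they have to be found in the camera images.
- fixture: fixed nest fixture: blue plate 110 (x) by 290 (y) by 12 mm, three grey nests at y = +52, 0, -52 mm, rims 20 mm above the bench. Origin at bench level under the middle nest, z up. The keeper bar's hinge tower stands at x -14, y +122 mm; the red catch (sprung steel ball and back stop, top 68 mm above the bench) at x -14, y -128 mm
- keeper (a joint): keeper bar's vertical hinge, rad: 0 = home in the catch; grows to 1.5 as the bar opens to the fixture's -x side (robot's side). At value q the bar points from the hinge along (-sin q, -cos q) in the fixture's x, y. It stays where it is left; over the last 0.08 rad the nose under its tip rides over the sprung ball (about 5 N at the handle), then snaps home
- keeper_hinge (a point): point on the keeper bar's vertical hinge axis, 60 mm above the bench. The aluminium bar is 14 mm wide and 12 mm thick (54 to 66 mm above the bench) and ends 262 mm from the axis
- keeper_handle (a point): grip point on the keeper bar's red handle, an upright round post of 16 mm diameter, 190 mm from the hinge axis, rising from the bar's top (66 mm) to 116 mm above the bench; the point is on the post's axis, 100 mm above the bench
- cover: loose white dust cover, an upside-down open box 82 (x) by 172 (y) by 67 mm high, 3 mm walls, about 160 g; black bar handle on top, 16 mm wide (x), 60 long (y), 32 high. Origin at the centre of its open underside, z up. It starts on the fixture's plate over the ducks, 2 mm play round the nests, in the way of the bar; lift it 65 mm or more straight up to clear the ducks
- cover_handle (a point): grip point in the cover's handle, 89 mm above the cover's underside, 10 mm below the handle's top
- sheet: brown cardboard sheet fixed flat on the bench, 200 mm (x) by 220 mm (y), 4 mm thick; origin under its centre at bench level. The cover is to be put on it; it may lie to the left or to the right of the fixture
- duck0: yellow plastic duck standing in the fixture's +y nest, 61 mm long, 38 mm wide, back 38 mm and head 58 mm above its underside (so 50 and 70 mm above the bench); head towards the fixture's +x; origin under its centre, z up. When shut, the keeper bar lies over its back just behind the head
- duck1: the same kind of duck in the middle nest
- duck2: the same kind of duck in the -y nest
- spare_duck: an unprinted yellow duck standing on the bench, same shape as duck0; bystander
- cup: green plastic cup, 72 mm diameter, 90 mm tall; origin under its centre; bystander
There are look-alikes about, which are no part of the job. Leave any orange look-alike of the cover alone.

How it is judged (in metres and radians):
On the way, in this order (a step that is already met when the one before it is completed fails the run):
1. the cover stands right way up on the cardboard sheet, released (x of cover in the frame of sheet between -0.1 and 0.1 m and y of cover in the frame of sheet between -0.11 and 0.11 m and z of cover in the frame of sheet between -0.002 and 0.012 m and angle between cover's own z axis and vertical below 0.12 rad and contact force between the fingers and cover below 0.2 N), for 0.2 s.
2. the keeper bar is home in its catch (value of joint keeper below 0.025 rad), for 0.2 s.
At the end, for the whole second after the job is handed in: Cover released, right way up (0.12 rad) and flat on the sheet, its centre over the sheet; keeper bar home in its catch (joint below 0.025 rad); nested ducks upright (0.25 rad), within 15 mm of their start; spare duck and cup upright (0.3 rad), within 50 mm of their start (all of step 1 and value of joint keeper below 0.025 rad and linear speed of cover below 0.02 m/s and angle between each of duck0, duck1, duck2's own z axis and vertical below 0.25 rad and distance of each of duck0, duck1, duck2 from where it was at the start of the episode below 0.015 m and angle between each of spare_duck, cup's own z axis and vertical below 0.3 rad and distance of each of spare_duck, cup from where it was at the start of the episode below 0.05 m); the robot touches nothing.
It fails at once if the cover is dropped or thrown down on the sheet (faster than 0.6 m/s within 60 mm above it) (horizontal distance between cover and sheet below 0.15 m and z of cover in the frame of sheet below 0.064 m and linear speed of cover above 0.6 m/s).
It fails at once if a duck in the fixture is tipped (over 0.6 rad) or pulled out of its nest (moved over 30 mm) (angle between any of duck0, duck1, duck2's own z axis and vertical above 0.6 rad or distance of any of duck0, duck1, duck2 from where it was at the start of the episode above 0.03 m).
It fails at once if the spare duck or cup is knocked over (over 0.8 rad) or pushed over 60 mm (angle between any of spare_duck, cup's own z axis and vertical above 0.8 rad or distance of any of spare_duck, cup from where it was at the start of the episode above 0.06 m).
It also fails if it takes over 64 s, if anything falls off the work surface, if the arm or the gripper's body presses on something with over 40 N, if the wrist force passes 120 N, or if a joint passes its speed limit or range.

## Robot

A 7-joint arm with a two-finger parallel gripper is mounted at the origin on the work surface. World frame = base frame: x ahead of the robot, y to its left, z up, the work surface at z = 0. Lengths are in mm, angles in rad, forces in N, time in s.
With the tool pointing down it reaches from about 350 to 900 mm from the base axis. Payload 19.9 kg.
Tool frame: the origin (TCP) lies midway between the tips of the shut fingers; the grasp point (between the pads) lies 19 mm behind it; z points along the fingers, y is the line along which they close (so a half turn about z gives the same grasp; the last joint's range is limited). The gripper opens to 94 mm and grips with 3 to 60 N. Pads are 16 mm wide; open, the fingers measure 119 mm over their backs; the gripper's body (75 mm by 177 mm) begins 78 mm behind the grasp point.
Start: joints at [-1.226, 0.417, -0.01, 1.614, 0.005, 1.111, -0.053], TCP at [235.176, 579.043, 205.425] pointing down, gripper open.
Joint ranges: [-2.81, 2.81], [-0.39, 2.02], [-1.27, 1.25], [0.06, 2.57], [-1.19, 4.33], [0.19, 2], [-2.82, 2.82]. Speed limits (rad/s): [1.89, 1.89, 2.39, 2.39, 3.01, 3.01, 3.01].

## Interface

Orientations are given as a unit quaternion [x, y, z, w].
In Python, from plant import bot, camera gives the robot as it stands. The module is installed in compiled form; this text tells all that it offers.
- The arm moves only by the tool drive_tool, never from a script. Its argument "deltas" is a list of rows, each an object with "delta_rot": the turn, a rotation vector about the tool's x, y, z normalised to -1 to 1, where 1 is 90 degrees, a list of three; "xyz": the shift along the tool's x, y, z normalised to -1 to 1, where 1 is 0.1 m, a list of three; "claw": the opening, from 0 (shut) to 1 (fully open). In form: [{"delta_rot": [ax, ay, az], "xyz": [tx, ty, tz], "claw": claw}, ...]. A call has 1 to 12 rows; each row is the pose to reach, as a shift and turn from the pose commanded when the call began, along the tool's axes at that moment; what a row does not reach only later rows make up. A row lasts 1/10 s, in which the tool goes at most 50 mm and 8.59 degrees, less where a joint would pass 70% of its speed; a pose out of reach is approached as far as the arm can. A call with a number of a shift or a turn outside -1 to 1 is refused whole. A call with a gripper value outside its range is refused whole. The fingers move at their own pace and stop on an object; "grip_force" is the grip in N (left out, the last holds). Time passes only in rows, so rows that repeat a pose let the fingers close. It gives the time, the measured TCP pose, the force, the opening and the grip force at its end, in the units of the state.
- bot.sense(): the state, without advancing time (a new reading comes with each control period).
- camera(name): name is "side" or "top" or "wrist"; returns a dict with "color" (384x512x3 uint8, red, green, blue), "K" (3x3 intrinsics, pixels), "dist" ([k1, k2, p1, p2, k3] as OpenCV has them; the pictures are not rectified), "R" (3x3) and "t" (3): a world point X has camera coordinates R X + t. Camera axes: x right, y down, z forward; pixel columns grow to the right and rows downward; lengths in mm; the calibration is good to about 2 mm. A picture is of the moment at which its call begins. There is no depth.
- bot.sign_off(): hands the job in; it is judged then, once.
The state is a dict: "t": time; "qpos": joint angles; "joint_velocities": joint speeds; "tau": joint torques, N m; "eef_pos": TCP position; "eef_rot": TCP orientation; "contact_force": force on the tool from outside, world axes, zero at the start; "wrist_torque": the same for the moment, N m; "finger_gap": finger opening in mm; "grip_force": force on a finger pad.
Only numpy, scipy, OpenCV 4.12 (cv2) and the standard library are available. Lean on these libraries where they do the work, as an engineer would, in place of code of your own. Each camera call takes 0.05 s, during which the arm holds its last target. There are 200 camera calls.

## Working session

There is one attempt and no reset: what is moved stays moved. The work goes in short steps, Python scripts to look and compute and a tool call to move; the robot and the scene stay as the last step left them, time stands still between calls to the robot, and variables do not carry over. Pictures are saved under pics/ and viewed, at most 10 in all, crops included, and the job is handed in when it is done.

Besides the shell and the picture viewer there is one more tool, called after "Emit:" as name(argument=value, ...), one argument or row to a line, values as JSON. drive_tool: Moves the arm, as the interface text tells. Scaled input: -1 to 1 covers 0.1 m each way for a shift and 90 degrees each way for a turn. Its arguments: {"type":"object","properties":{"deltas":{"type":"array"},"grip_force":{"type":"number"}},"required":["deltas"]}

```bash
mkdir -p pics
python3 - <<'E'
from plant import bot,camera
import cv2,numpy as np,pickle
s=bot.sense();print(s)
d={}
for n in("top","side"):
    c=camera(n);d[n]=c;cv2.imwrite(f"pics/{n}0.png",c["color"][:,:,::-1]);print(n,c["K"],c["dist"],c["R"],c["t"])
pickle.dump(d,open("c0.pkl","wb"))
E
```

```text
{'t': 0.0, 'qpos': array([-1.22650316,  0.41798713, -0.01027285,  1.61416136,  0.00470783,
        1.11071309, -0.05297839]), 'joint_velocities': array([-0.00093099,  0.00123041,  0.0017814 , -0.00046091, -0.00074307,
        0.00069666, -0.00020078]), 'tau': array([-3.34821971e-04, -8.51236939e+01,  6.37687761e-01, -4.25980067e+01,
       -4.89599817e-02,  1.88740430e-02,  1.49951184e-04]), 'eef_pos': array([235.07260119, 578.69942611, 204.82261548]), 'eef_rot': array([ 1.91699709e-01,  9.81453429e-01, -6.19623896e-04, -6.41532177e-05]), 'contact_force': array([ 0.69683814, -0.44666342, -0.13854249]), 'wrist_torque': array([-0.0353371 , -0.00879244, -0.01180203]), 'grip_force': 0.0, 'finger_gap': 93.76155384163411}
top [[423.9882357    0.         254.79307495]
 [  0.         423.9882357  195.02567266]
 [  0.           0.           1.        ]] [-0.07009431  0.          0.          0.          0.        ] [[-1.83237345e-02 -9.99831901e-01 -6.40131692e-04]
 [-9.86005203e-01  1.81764361e-02 -1.65720718e-01]
 [ 1.65704496e-01 -2.40544927e-03 -9.86172517e-01]] [  22.48739673  487.21130773 1266.90338954]
side [[423.70210873   0.         256.06921023]
 [  0.         423.70210873 193.90797167]
 [  0.           0.           1.        ]] [-0.15060318  0.          0.          0.          0.        ] [[ 0.92774534 -0.37319789 -0.00345159]
 [-0.19118614 -0.46729281 -0.86318323]
 [ 0.32052526  0.80147412 -0.50487899]] [-423.64211138  166.44400275 1166.44078125]
```

View pics/top0.png

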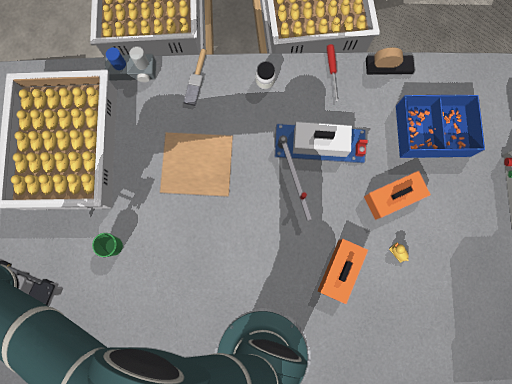

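View pics/side0.png

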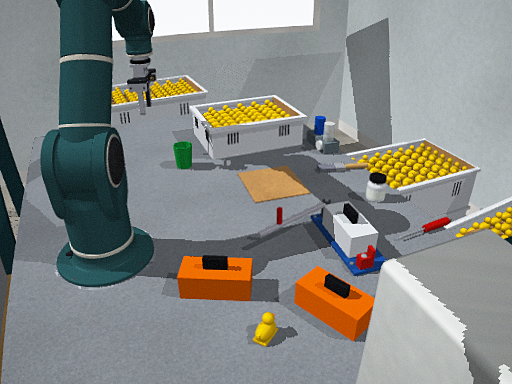

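The top view shows the white cover at about (324,134), the red keeper post at (303,196), the sheet at (197,165) and the cup at (107,245). In the side view the cover handle is at (351,213) and the post at (279,215). I'll enlarge both views to get exact points.

Run:
```python
import cv2,numpy as np,pickle
d=pickle.load(open("c0.pkl","rb"))
a=d["top"]["color"][115:215,268:378];b=d["side"]["color"][190:280,260:390]
a=cv2.resize(a,None,fx=5,fy=5,interpolation=cv2.INTER_CUBIC);b=cv2.resize(b,None,fx=6,fy=6,interpolation=cv2.INTER_CUBIC)
cv2.imwrite("pics/ta.png",a[:,:,::-1]);cv2.imwrite("pics/sa.png",b[:,:,::-1])
open("h.py","w").write('''
import cv2,numpy as np
def ray(c,uv):
    p=cv2.undistortPoints(np.array([[uv]],float),c["K"],c["dist"])[0,0]
    return -c["R"].T@c["t"], c["R"].T@np.array([*p,1.])
def atz(c,uv,z):
    o,r=ray(c,uv);return o+r*(z-o[2])/r[2]
def tri(c1,u1,c2,u2):
    o1,r1=ray(c1,u1);o2,r2=ray(c2,u2)
    s=np.linalg.lstsq(np.c_[r1,-r2],o2-o1,rcond=None)[0]
    a,b=o1+r1*s[0],o2+r2*s[1];return (a+b)/2,np.linalg.norm(a-b)
def proj(c,X):
    return cv2.projectPoints(np.array([X],float),cv2.Rodrigues(c["R"])[0],c["t"],c["K"],c["dist"])[0][0,0]
''')
for n,c in d.items():
    h=cv2.cvtColor(c["color"],cv2.COLOR_RGB2HSV).astype(int);H,S,V=h[...,0],h[...,1],h[...,2]
    red=((H<6)|(H>174))&(S>150)&(V>60)
    blue=(abs(H-110)<12)&(S>150)
    blk=(V<45)
    brown=(abs(H-14)<5)&(S>60)&(S<170)&(V>120)
    for nm,m in(("red",red),("blk",blk),("brown",brown)):
        k,_,st,ce=cv2.connectedComponentsWithStats(m.astype(np.uint8))
        for i in range(1,k):
            if st[i,4]>(6 if nm!="brown" else 800):print(n,nm,st[i],ce[i].round(1))
```

```text
top red [327  45   9  29 185] [331.3  58.2]
top red [356 140  11  16 114] [360.4 147.1]
top red [505 158   7   8  53] [508.1 161.5]
top red [301 193   5   6  24] [303.  195.4]
top blk [343  41   5   9   9] [345.  45.]
top blk [348  41   4   9  10] [349.7  44.8]
top blk [353  40   4   9  10] [354.7  43.8]
top blk [179  43   3   9   9] [180.  47.]
top blk [174  44   3   8   8] [175.1  47.5]
top blk [301  45   2   7   8] [301.4  47.9]
top blk [118  46   6   8  10] [120.5  49.1]
top blk [124  46   5   8   9] [125.8  49.4]
top blk [291  47   2   6   8] [291.5  49.5]
top blk [296  46   2   7   9] [296.4  48.9]
top blk [366  56  48  18 412] [387.9  67.5]
top blk [258  62  16  17 227] [265.6  70.2]
top blk [107 104   4   4   7] [108.7 105.3]
top blk [314 131  21   8 128] [324.  134.4]
top blk [392 187  20  12  84] [401.3 192.6]
top blk [  0 261  11   6  31] [  4.5 262.7]
top blk [339 261  13  20 106] [345.  270.8]
top blk [ 15 274   4  15  20] [ 16.6 281.1]
top blk [  6 278   7   6  13] [  9.1 280.3]
top blk [ 34 279  21  27  75] [ 47.1 288. ]
top blk [ 13 281   2   7   7] [ 13.1 284. ]
top 
[... 1632 characters left out ...]
603] [ 77.4 191. ]
side blk [  0 188  16  87 761] [  6.  238.8]
side blk [ 47 190  26  36 131] [ 60.7 211.9]
side blk [323 200   7   4   9] [325.4 201.8]
side blk [343 204  15  20 182] [350.3 213.1]
side blk [101 209   6   3   7] [103.4 209.7]
side blk [321 209   2   8  11] [321.7 213.2]
side blk [128 237   9  12  31] [132.1 243.1]
side blk [506 237   6   7  27] [509.1 239.4]
side blk [ 66 250   7   9  32] [ 69.4 253.7]
side blk [ 87 252   9   2  10] [ 90.9 252.8]
side blk [202 255  25  15 326] [214.5 262.1]
side blk [ 87 259  10   2  12] [ 91.4 259.2]
side blk [143 262   6   6   7] [145.4 264.4]
side blk [324 274  26  24 349] [336.7 285.6]
side brown [ 238  166   72   37 1606] [271.1 184.1]
```

View pics/ta.png

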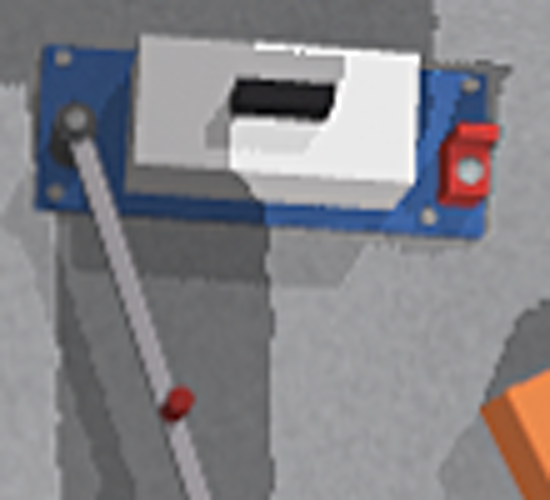

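View pics/sa.png

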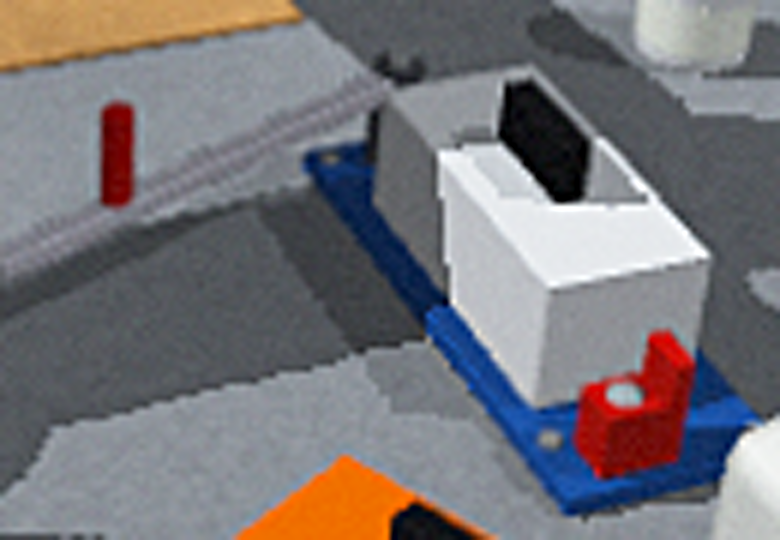

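The enlarged top crop shows the cover's top corners at (140,36), (420,55), (413,183) and (136,165). The plate corners are at (42,45), (497,72), (485,240) and (35,210), the hinge at (77,118) and the post top at (184,396). The enlarged side crop shows the post top at (118,107) and bottom at (117,200), and the cover's top corners at (388,92), (535,65), (708,262) and (548,290).

Run:
```python
import pickle,numpy as np,cv2
from scipy.optimize import least_squares
from h import *
d=pickle.load(open("c0.pkl","rb"));T,S=d["top"],d["side"]
t=lambda x,y:(x/5+267.6,y/5+114.6); s=lambda x,y:(x/6+259.6,y/6+189.6)
print("campos",-T["R"].T@T["t"],-S["R"].T@S["t"])
cT=[t(140,36),t(420,55),t(413,183),t(136,165)]; cS=[s(535,65),s(708,262),s(548,290),s(388,92)]
for a,b in zip(cT,cS):print("cover top",tri(T,a,S,b))
print("post top",tri(T,t(184,396),S,s(118,107)));print("post bot",tri(T,t(174,412),S,s(117,200)))
print("catch backstop top", tri(T,t(478,132),S,s(672,345)))
for p in [(42,45),(497,72),(485,240),(35,210)]:print("plate",atz(T,t(*p),12))
L=[([41,86,79],T,cT[0]),([41,-86,79],T,cT[1]),([-41,-86,79],T,cT[2]),([-41,86,79],T,cT[3])]
L+=[([41,86,79],S,cS[0]),([41,-86,79],S,cS[1]),([-41,-86,79],S,cS[2]),([-41,86,79],S,cS[3])]
L+=[([55,145,12],T,t(42,45)),([55,-145,12],T,t(497,72)),([-55,-145,12],T,t(485,240)),([-55,145,12],T,t(35,210)),([-55,-145,6],S,s(568,510)),([-55,145,12],S,s(305,160)),([-14,122,66],T,t(77,118))]
def X(p,l):
    c,n=np.cos(p[2]),np.sin(p[2]);return np.array([p[0]+c*l[0]-n*l[1],p[1]+n*l[0]+c*l[1],l[2]+p[3]])
f=lambda p:np.concatenate([proj(c,X(p,l))-u for l,c,u in L])
r=least_squares(f,[700,-150,0,0],x_scale=[100,100,1,100],loss="soft_l1");p=r.x;print("fixture",p);print(f(p).reshape(-1,2).round(1))
H=X(p,[-14,122,60]);print("hinge",H)
P=tri(T,t(184,396),S,s(118,107))[0]
v=P-H;print("post dist",np.hypot(*v[:2]))
c,n=np.cos(p[2]),np.sin(p[2]);l=np.array([c*v[0]+n*v[1],-n*v[0]+c*v[1]]);print("q",np.arctan2(-l[0],-l[1]))
print("handle tri",tri(T,(324,134.4),S,(350.3,213.1)))
for u in [(166,133),(232,136),(229,196),(160,192)]:print("sheet",atz(T,u,4))
h=cv2.cvtColor(T["color"],cv2.COLOR_RGB2HSV).astype(int)
m=((abs(h[...,0]-14)<5)&(h[...,1]>60)&(h[...,1]<170)&(h[...,2]>120)).astype(np.uint8)
m[:120]=0;m[:,:150]=0;m[:,250:]=0;m[210:]=0
rc=cv2.minAreaRect(cv2.findNonZero(m));print(rc,[atz(T,q,4).round(0) for q in cv2.boxPoints(rc)], atz(T,rc[0],4))
for u in [(107,245)]:print("cup",atz(T,u,60))
```

```text
campos [ 270.87334952   16.67532326 1330.14070757] [   50.98004904 -1015.19635177   731.12088105]
cover top (array([ 709.31707848, -117.02867294,   76.33828395]), np.float64(0.3878855623099095))
cover top (array([ 692.9735383 , -289.96796623,   74.85004238]), np.float64(3.738020669156047))
cover top (array([ 612.00191787, -281.10002617,   76.04400095]), np.float64(0.8544954661384432))
cover top (array([ 627.04927603, -111.74685741,   76.72093637]), np.float64(1.4582526275314693))
post top (array([ 474.49337734, -130.12607952,  115.74038679]), np.float64(2.8799179059524755))
post bot (array([ 474.33484215, -130.21910036,   64.4955079 ]), np.float64(1.0106239457590285))
catch backstop top (array([ 647.10331404, -326.13045199,   66.91766385]), np.float64(0.2068187680267199))
plate [726.54489142 -59.79788367  12.        ]
plate [ 703.77947977 -356.16469329   12.        ]
plate [ 591.38268118 -340.87096196   12.        ]
plate [615.99104446 -52.26839258  12.        ]
fixture [ 6.60470328e+02 -2.00717673e+02 -8.74688972e-02 -2.92008188e+00]
[[ 0.5  0.1]
 [-0.2  0.2]
 [ 0.5  0.1]
 [-0.  -0.2]
 [ 0.1  0.4]
 [ 1.  -0.6]
 [ 0.6  0.3]
 [-0.3  0.2]
 [ 0.3 -0.1]
 [-2.1  0.7]
 [-0.4 -0.3]
 [-0.3 -0.5]
 [-0.3  0.2]
 [-0.2 -1.7]
 [ 0.3  1.2]]
hinge [657.18145266 -77.96107082  57.07991812]
post dist 189.9897918196975
q 1.205187616106183
handle tri (array([ 660.76546414, -199.75778265,   93.01008718]), np.float64(2.1785938067765414))
sheet [704.52476593 299.75603909   4.        ]
sheet [689.7350553   84.00495828   4.        ]
sheet [492.07691036  95.28323235   4.        ]
sheet [509.04740643 315.33232532   4.        ]
((195.93807983398438, 163.64529418945312), (69.35820770263672, 60.99203872680664), 3.094058036804199) [array([508., 316.,   4.]), array([710., 310.,   4.]), array([693.,  83.,   4.]), array([492.,  96.,   4.])] [599.55844301 200.90082534   4.        ]
cup [340.0855676 460.8434971  60.       ]
```

Every triangulated point agrees with the given sizes: cover top 76 mm (79 expected), post 64–116 mm, hinge to post 190 mm. Fixture is at (660,-201) with yaw -0.0875, sheet centre about (599,200), and keeper q about 1.2. I'll start moving.

Emit:
drive_tool(
  deltas=[
    {"delta_rot": [0,0,0],"xyz": [-0.33,-0.27,0],"claw": 1},
    {"delta_rot": [0,0,0],"xyz": [-0.65,-0.53,0],"claw": 1},
    {"delta_rot": [0,0,0],"xyz": [-0.98,-0.8,0],"claw": 1},
  ],
)

```text
t: 0.4
eef_pos: [296.2, 466.6, 205.0]
eef_rot: [0.191, 0.982, -0.0, -0.0]
contact_force: [1.5, 0.3, -0.5]
finger_gap: 93.9
grip_force: 0.0
```

Works as expected. Continuing along the same line.

Emit:
drive_tool(
  deltas=[
    {"delta_rot": [0,0,0],"xyz": [-0.33,-0.27,0],"claw": 1},
    {"delta_rot": [0,0,0],"xyz": [-0.65,-0.53,0],"claw": 1},
    {"delta_rot": [0,0,0],"xyz": [-0.98,-0.8,0],"claw": 1},
  ],
)

```text
t: 0.7
eef_pos: [357.0, 355.4, 205.4]
eef_rot: [0.192, 0.981, -0.0, -0.0]
contact_force: [0.9, 0.2, 0.4]
finger_gap: 94.1
grip_force: 0.0
```

Emit:
drive_tool(
  deltas=[
    {"delta_rot": [0,0,0],"xyz": [-0.33,-0.27,0],"claw": 1},
    {"delta_rot": [0,0,0],"xyz": [-0.65,-0.53,0],"claw": 1},
    {"delta_rot": [0,0,0],"xyz": [-0.98,-0.8,0],"claw": 1},
  ],
)

```text
t: 1.0
eef_pos: [417.6, 244.5, 205.4]
eef_rot: [0.192, 0.981, -0.0, -0.0]
contact_force: [0.1, 0.6, 0.6]
finger_gap: 94.2
grip_force: 0.0
```

Emit:
drive_tool(
  deltas=[
    {"delta_rot": [0,0,0],"xyz": [-0.33,-0.27,0],"claw": 1},
    {"delta_rot": [0,0,0],"xyz": [-0.65,-0.53,0],"claw": 1},
    {"delta_rot": [0,0,0],"xyz": [-0.98,-0.8,0],"claw": 1},
  ],
)

```text
t: 1.3
eef_pos: [478.3, 133.5, 205.5]
eef_rot: [0.192, 0.981, -0.0, -0.0]
contact_force: [0.2, 0.5, 0.1]
finger_gap: 93.8
grip_force: 0.0
```

Emit:
drive_tool(
  deltas=[
    {"delta_rot": [0,0,0],"xyz": [-0.33,-0.27,0],"claw": 1},
    {"delta_rot": [0,0,0],"xyz": [-0.65,-0.53,0],"claw": 1},
    {"delta_rot": [0,0,0],"xyz": [-0.98,-0.8,0],"claw": 1},
  ],
)

```text
t: 1.6
eef_pos: [539.1, 22.6, 205.4]
eef_rot: [0.192, 0.981, -0.0, -0.0]
contact_force: [0.9, 1.0, -1.0]
finger_gap: 93.8
grip_force: 0.0
```

Emit:
drive_tool(
  deltas=[
    {"delta_rot": [0,0,0.09],"xyz": [0,0,0],"claw": 1},
    {"delta_rot": [0,0,0.18],"xyz": [0,0,0],"claw": 1},
    {"delta_rot": [0,0,0.27],"xyz": [0,0,0],"claw": 1},
    {"delta_rot": [0,0,0.36],"xyz": [0,0,0],"claw": 1},
    {"delta_rot": [0,0,0.45],"xyz": [0,0,0],"claw": 1},
    {"delta_rot": [0,0,0.54],"xyz": [0,0,0],"claw": 1},
    {"delta_rot": [0,0,0.63],"xyz": [0,0,0],"claw": 1},
    {"delta_rot": [0,0,0.72],"xyz": [0,0,0],"claw": 1},
    {"delta_rot": [0,0,0.81],"xyz": [0,0,0],"claw": 1},
    {"delta_rot": [0,0,0.81],"xyz": [0,0,0],"claw": 1},
  ],
)

```text
t: 2.6
eef_pos: [538.5, 24.2, 205.2]
eef_rot: [0.738, 0.675, -0.0, -0.0]
contact_force: [-0.1, 0.2, -0.1]
finger_gap: 94.2
grip_force: 0.0
```

Emit:
drive_tool(
  deltas=[
    {"delta_rot": [0,0,0],"xyz": [-0.35,0.23,0],"claw": 1},
    {"delta_rot": [0,0,0],"xyz": [-0.7,0.47,0],"claw": 1},
    {"delta_rot": [0,0,0],"xyz": [-1.0,0.7,0],"claw": 1},
  ],
)

```text
t: 2.9
eef_pos: [600.2, -83.3, 205.5]
eef_rot: [0.736, 0.678, -0.0, 0.0]
contact_force: [-0.2, 1.1, 0.2]
finger_gap: 94.0
grip_force: 0.0
```

Emit:
drive_tool(
  deltas=[
    {"delta_rot": [0,0,0],"xyz": [-0.35,0.23,0],"claw": 1},
    {"delta_rot": [0,0,0],"xyz": [-0.7,0.47,0],"claw": 1},
    {"delta_rot": [0,0,0],"xyz": [-1.0,0.71,0],"claw": 1},
    {"delta_rot": [0,0,0],"xyz": [-1.0,0.71,0],"claw": 1},
  ],
)

```text
t: 3.3
eef_pos: [662.0, -192.6, 204.5]
eef_rot: [0.737, 0.676, -0.001, 0.0]
contact_force: [0.1, 0.4, 0.2]
finger_gap: 94.2
grip_force: 0.0
```

Run:
```python
from plant import bot,camera
from h import *
import pickle
c=camera("wrist");s=bot.sense();print(s["eef_pos"],s["eef_rot"],s["qpos"].round(2))
pickle.dump(c,open("w1.pkl","wb"));im=c["color"][:,:,::-1].copy()
for x,y in((-8,30),(8,30),(8,-30),(-8,-30)):
    co,si=np.cos(-.0875),np.sin(-.0875)
    u=proj(c,[660.5+co*x-si*y,-200.7+si*x+co*y,111]);print(u);cv2.circle(im,tuple(int(v) for v in u),2,(0,255,0),-1)
cv2.imwrite("pics/w1.png",im)
```

```text
[ 661.4643761  -190.01485544  204.49580416] [ 7.36887798e-01  6.76014519e-01 -8.57014163e-04 -8.67886216e-05] [-0.15  0.59  0.58  1.45 -0.33  1.2   0.39]
[243.4209495  165.46077694]
[263.00320934 165.49222396]
[262.38468143 233.56146768]
[243.89096552 233.53055056]
```

View pics/w1.png

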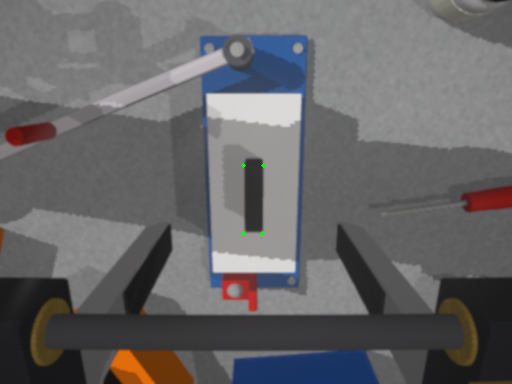

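The wrist view shows the black handle at columns 245–263, rows 158–231. My projected outline is at 244–263, 165–233, so it agrees to about 3 mm along the handle and within 1 mm across it. Descending now.

Emit:
drive_tool(
  deltas=[
    {"delta_rot": [0,0,0],"xyz": [-0.09,0,0.3],"claw": 1},
    {"delta_rot": [0,0,0],"xyz": [-0.09,0,0.6],"claw": 1},
    {"delta_rot": [0,0,0],"xyz": [-0.09,0,0.8],"claw": 1},
    {"delta_rot": [0,0,0],"xyz": [-0.09,0,0.9],"claw": 1},
    {"delta_rot": [0,0,0],"xyz": [-0.09,0,1.0],"claw": 1},
    {"delta_rot": [0,0,0],"xyz": [-0.09,0,1.0],"claw": 1},
  ],
)

```text
t: 3.95
eef_pos: [660.6, -195.8, 104.9]
eef_rot: [0.737, 0.676, -0.0, -0.0]
contact_force: [-0.2, -0.0, 0.4]
finger_gap: 94.1
grip_force: 0.0
```

Emit:
drive_tool(
  deltas=[
    {"delta_rot": [0,0,0],"xyz": [0,0,0.1],"claw": 1},
    {"delta_rot": [0,0,0],"xyz": [0,0,0.18],"claw": 1},
    {"delta_rot": [0,0,0],"xyz": [0,0,0.18],"claw": 1},
  ],
)

```text
t: 4.25
eef_pos: [660.4, -196.2, 86.4]
eef_rot: [0.737, 0.676, -0.0, -0.001]
contact_force: [0.2, 0.2, 0.1]
finger_gap: 94.0
grip_force: 0.0
```

Emit:
drive_tool(
  deltas=[
    {"delta_rot": [0,0,0],"xyz": [-0.03,0,0],"claw": 0.5},
    {"delta_rot": [0,0,0],"xyz": [-0.03,0,0],"claw": 0.3},
    {"delta_rot": [0,0,0],"xyz": [-0.03,0,0],"claw": 0},
    {"delta_rot": [0,0,0],"xyz": [-0.03,0,0],"claw": 0},
    {"delta_rot": [0,0,0],"xyz": [-0.03,0,0],"claw": 0},
    {"delta_rot": [0,0,0],"xyz": [-0.03,0,0],"claw": 0},
    {"delta_rot": [0,0,0],"xyz": [-0.03,0,0],"claw": 0},
    {"delta_rot": [0,0,0],"xyz": [-0.03,0,0],"claw": 0},
  ],
  grip_force=35,
)

```text
t: 5.05
eef_pos: [660.6, -199.5, 87.5]
eef_rot: [0.737, 0.676, -0.0, 0.0]
contact_force: [-1.0, 0.6, 0.2]
finger_gap: 33.3
grip_force: 0.0
```

Emit:
drive_tool(
  deltas=[
    {"delta_rot": [0,0,0],"xyz": [0,0,0],"claw": 0},
    {"delta_rot": [0,0,0],"xyz": [0,0,0],"claw": 0},
    {"delta_rot": [0,0,0],"xyz": [0,0,0],"claw": 0},
    {"delta_rot": [0,0,0],"xyz": [0,0,0],"claw": 0},
    {"delta_rot": [0,0,0],"xyz": [0,0,0],"claw": 0},
  ],
)

```text
t: 5.55
eef_pos: [660.6, -199.4, 87.4]
eef_rot: [0.737, 0.676, -0.0, -0.0]
contact_force: [-0.6, 0.0, -2.1]
finger_gap: 15.8
grip_force: 35.0
```

Emit:
drive_tool(
  deltas=[
    {"delta_rot": [0,0,0],"xyz": [0,0,-0.05],"claw": 0},
    {"delta_rot": [0,0,0],"xyz": [0,0,-0.15],"claw": 0},
    {"delta_rot": [0,0,0],"xyz": [0,0,-0.25],"claw": 0},
    {"delta_rot": [0,0,0],"xyz": [0,0,-0.35],"claw": 0},
    {"delta_rot": [0,0,0],"xyz": [0,0,-0.45],"claw": 0},
    {"delta_rot": [0,0,0],"xyz": [0,0,-0.55],"claw": 0},
    {"delta_rot": [0,0,0],"xyz": [0,0,-0.65],"claw": 0},
    {"delta_rot": [0,0,0],"xyz": [0,0,-0.75],"claw": 0},
    {"delta_rot": [0,0,0],"xyz": [0,0,-0.85],"claw": 0},
    {"delta_rot": [0,0,0],"xyz": [0,0,-0.95],"claw": 0},
    {"delta_rot": [0,0,0],"xyz": [0,0,-1.0],"claw": 0},
    {"delta_rot": [0,0,0],"xyz": [0,0,-1.0],"claw": 0},
  ],
)

```text
t: 6.75
eef_pos: [660.9, -199.5, 188.3]
eef_rot: [0.737, 0.676, 0.0, 0.0]
contact_force: [-0.2, -0.5, -2.3]
finger_gap: 16.1
grip_force: 35.0
```

Emit:
drive_tool(
  deltas=[
    {"delta_rot": [0,0,0],"xyz": [0,0,-0.2],"claw": 0},
    {"delta_rot": [0,0,0],"xyz": [0,0,-0.4],"claw": 0},
    {"delta_rot": [0,0,0],"xyz": [0,0,-0.4],"claw": 0},
  ],
)

```text
t: 7.05
eef_pos: [661.4, -199.9, 229.5]
eef_rot: [0.737, 0.676, 0.001, 0.001]
contact_force: [0.3, 0.1, -1.6]
finger_gap: 15.7
grip_force: 35.0
```

Run:
```python
from plant import bot,camera
import cv2,numpy as np,pickle
s=bot.sense();print(s["eef_pos"],s["eef_rot"],s["finger_gap"],s["contact_force"])
T=camera("top");S=camera("side");pickle.dump((T,S),open("c2.pkl","wb"))
a=cv2.resize(T["color"][100:220,150:380],(800,417),interpolation=cv2.INTER_CUBIC)
cv2.imwrite("pics/c2.png",cv2.resize(S["color"][130:300,180:420],(800,567),interpolation=cv2.INTER_CUBIC)[:,:,::-1])
```

```text
[ 661.39807241 -199.87970893  229.5425407 ] [0.73731736 0.67554491 0.00076231 0.00126652] 15.741470622431343 [ 0.33814505  0.06724508 -1.59851623]
```

View pics/c2.png

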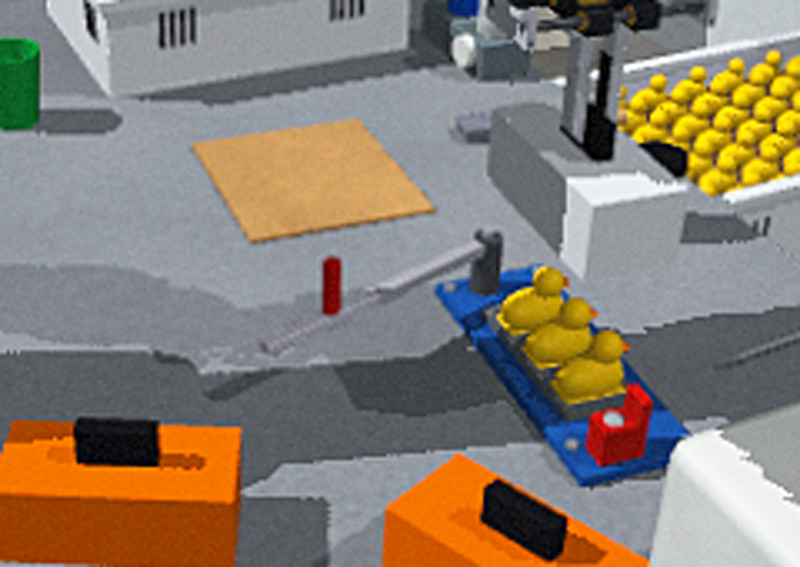

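The side view shows the cover held level above the fixture, the three ducks standing, the bar untouched and the sheet clear. Carrying it over.

Emit:
drive_tool(
  deltas=[
    {"delta_rot": [0,0,0],"xyz": [0.15,-0.04,0],"claw": 0},
    {"delta_rot": [0,0,0],"xyz": [0.4,-0.1,0],"claw": 0},
    {"delta_rot": [0,0,0],"xyz": [0.7,-0.17,0],"claw": 0},
    {"delta_rot": [0,0,0],"xyz": [0.98,-0.24,0],"claw": 0},
  ],
)

```text
t: 7.55
eef_pos: [644.4, -97.4, 226.2]
eef_rot: [0.737, 0.676, -0.0, -0.001]
contact_force: [0.2, 0.4, -1.4]
finger_gap: 15.9
grip_force: 35.0
```

Emit:
drive_tool(
  deltas=[
    {"delta_rot": [0,0,0],"xyz": [0.33,-0.08,0],"claw": 0},
    {"delta_rot": [0,0,0],"xyz": [0.66,-0.16,0],"claw": 0},
    {"delta_rot": [0,0,0],"xyz": [0.98,-0.24,0],"claw": 0},
  ],
)

```text
t: 7.85
eef_pos: [628.8, 2.5, 226.3]
eef_rot: [0.737, 0.676, -0.001, -0.001]
contact_force: [0.6, -0.5, -1.6]
finger_gap: 15.8
grip_force: 35.0
```

Emit:
drive_tool(
  deltas=[
    {"delta_rot": [0,0,0],"xyz": [0.33,-0.08,0],"claw": 0},
    {"delta_rot": [0,0,0],"xyz": [0.66,-0.16,0],"claw": 0},
    {"delta_rot": [0,0,0],"xyz": [0.98,-0.24,0],"claw": 0},
  ],
)

```text
t: 8.15
eef_pos: [613.3, 102.1, 226.4]
eef_rot: [0.737, 0.676, -0.001, -0.0]
contact_force: [1.0, 0.2, -1.6]
finger_gap: 15.4
grip_force: 35.0
```

Emit:
drive_tool(
  deltas=[
    {"delta_rot": [0,0,0],"xyz": [0.3,-0.08,0],"claw": 0},
    {"delta_rot": [0,0,0],"xyz": [0.6,-0.16,0],"claw": 0},
    {"delta_rot": [0,0,0],"xyz": [0.85,-0.22,0],"claw": 0},
    {"delta_rot": [0,0,0],"xyz": [0.98,-0.24,0],"claw": 0},
    {"delta_rot": [0,0,0],"xyz": [0.98,-0.24,0],"claw": 0},
    {"delta_rot": [0,0,0],"xyz": [0.98,-0.24,0],"claw": 0},
  ],
)

```text
t: 8.75
eef_pos: [599.2, 198.4, 227.1]
eef_rot: [0.738, 0.675, -0.0, 0.0]
contact_force: [1.3, -1.5, -1.5]
finger_gap: 15.9
grip_force: 35.0
```

Emit:
drive_tool(
  deltas=[
    {"delta_rot": [0,0,0],"xyz": [0,0,0.1],"claw": 0},
    {"delta_rot": [0,0,0],"xyz": [0,0,0.3],"claw": 0},
    {"delta_rot": [0,0,0],"xyz": [0,0,0.5],"claw": 0},
    {"delta_rot": [0,0,0],"xyz": [0,0,0.7],"claw": 0},
    {"delta_rot": [0,0,0],"xyz": [0,0,0.85],"claw": 0},
    {"delta_rot": [0,0,0],"xyz": [0,0,0.95],"claw": 0},
    {"delta_rot": [0,0,0],"xyz": [0,0,1.0],"claw": 0},
  ],
)

```text
t: 9.45
eef_pos: [599.0, 198.8, 126.5]
eef_rot: [0.738, 0.675, -0.0, -0.0]
contact_force: [0.8, -0.2, -1.7]
finger_gap: 15.8
grip_force: 35.0
```

Emit:
drive_tool(
  deltas=[
    {"delta_rot": [0,0,0],"xyz": [0,0,0.08],"claw": 0},
    {"delta_rot": [0,0,0],"xyz": [0,0,0.16],"claw": 0},
    {"delta_rot": [0,0,0],"xyz": [0,0,0.24],"claw": 0},
    {"delta_rot": [0,0,0],"xyz": [0,0,0.32],"claw": 0},
    {"delta_rot": [0,0,0],"xyz": [0,0,0.38],"claw": 0},
    {"delta_rot": [0,0,0],"xyz": [0,0,0.42],"claw": 0},
    {"delta_rot": [0,0,0],"xyz": [0,0,0.42],"claw": 0},
    {"delta_rot": [0,0,0],"xyz": [0,0,0.42],"claw": 0},
  ],
)

```text
t: 10.25
eef_pos: [599.3, 199.4, 85.6]
eef_rot: [0.737, 0.676, 0.0, 0.0]
contact_force: [-0.4, -0.4, -1.7]
finger_gap: 15.9
grip_force: 35.0
```

Emit:
drive_tool(
  deltas=[
    {"delta_rot": [0,0,0],"xyz": [0,0,0.02],"claw": 0},
    {"delta_rot": [0,0,0],"xyz": [0,0,0.03],"claw": 0},
    {"delta_rot": [0,0,0],"xyz": [0,0,0.04],"claw": 0},
    {"delta_rot": [0,0,0],"xyz": [0,0,0.05],"claw": 0},
    {"delta_rot": [0,0,0],"xyz": [0,0,0.05],"claw": 0},
  ],
)

```text
t: 10.75
eef_pos: [599.1, 199.4, 80.3]
eef_rot: [0.737, 0.676, -0.0, 0.0]
contact_force: [-1.0, 0.4, -2.2]
finger_gap: 15.9
grip_force: 35.0
```

Emit:
drive_tool(
  deltas=[
    {"delta_rot": [0,0,0],"xyz": [0,0,0.005],"claw": 0},
    {"delta_rot": [0,0,0],"xyz": [0,0,0.01],"claw": 0},
    {"delta_rot": [0,0,0],"xyz": [0,0,0.015],"claw": 0},
    {"delta_rot": [0,0,0],"xyz": [0,0,0.015],"claw": 0},
  ],
)

```text
t: 11.15
eef_pos: [599.4, 199.4, 79.3]
eef_rot: [0.737, 0.676, 0.0, 0.0]
contact_force: [-1.3, -0.5, 3.7]
finger_gap: 15.7
grip_force: 35.0
```

It has touched down: Fz went from -1.7 to +3.7. Releasing.

Emit:
drive_tool(
  deltas=[
    {"delta_rot": [0,0,0],"xyz": [0,0,0],"claw": 0.2},
    {"delta_rot": [0,0,0],"xyz": [0,0,0],"claw": 0.5},
    {"delta_rot": [0,0,0],"xyz": [0,0,0],"claw": 0.7},
    {"delta_rot": [0,0,0],"xyz": [0,0,0],"claw": 0.7},
    {"delta_rot": [0,0,0],"xyz": [0,0,0],"claw": 0.7},
    {"delta_rot": [0,0,0],"xyz": [0,0,0],"claw": 0.7},
    {"delta_rot": [0,0,0],"xyz": [0,0,0],"claw": 0.7},
  ],
)

```text
t: 11.85
eef_pos: [599.2, 199.4, 79.0]
eef_rot: [0.737, 0.676, -0.0, 0.0]
contact_force: [-0.9, 0.5, 0.0]
finger_gap: 62.9
grip_force: 0.0
```

Emit:
drive_tool(
  deltas=[
    {"delta_rot": [0,0,0],"xyz": [0,0,-0.1],"claw": 0.7},
    {"delta_rot": [0,0,0],"xyz": [0,0,-0.3],"claw": 0.7},
    {"delta_rot": [0,0,0],"xyz": [0,0,-0.6],"claw": 0.7},
    {"delta_rot": [0,0,0],"xyz": [0,0,-1],"claw": 0.7},
    {"delta_rot": [0,0,0],"xyz": [0,0,-1],"claw": 0.7},
  ],
)

```text
t: 12.35
eef_pos: [601.5, 199.8, 184.7]
eef_rot: [0.737, 0.675, 0.003, 0.001]
contact_force: [0.0, -0.1, 0.6]
finger_gap: 65.9
grip_force: 0.0
```

Run:
```python
from plant import bot,camera
import cv2,numpy as np
s=bot.sense();print(s["eef_pos"],s["eef_rot"],s["finger_gap"],s["qpos"].round(2))
S=camera("side")
cv2.imwrite("pics/c3.png",cv2.resize(S["color"][100:300,180:420],(700,583),interpolation=cv2.INTER_CUBIC)[:,:,::-1])
```

```text
[601.52437133 199.80046721 184.72251018] [0.73743205 0.67541129 0.00347082 0.00122748] 65.93375980981506 [-0.75  0.49  0.52  1.63 -0.27  1.08 -0.24]
```

View pics/c3.png

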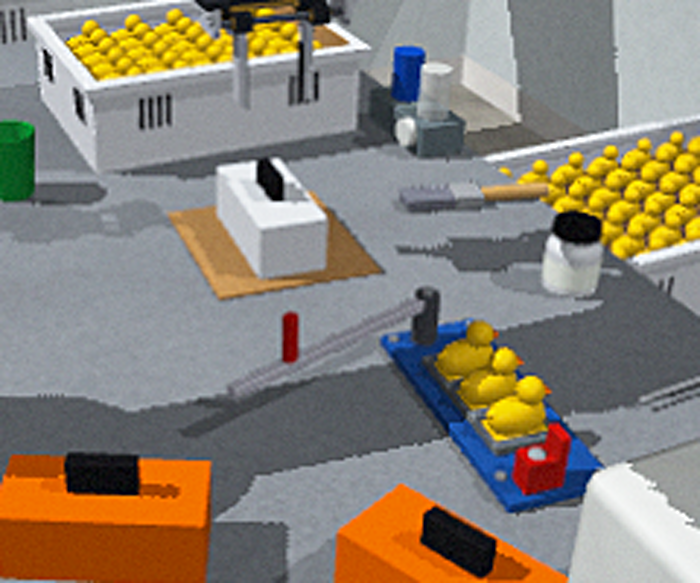

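The side view shows the cover flat and upright in the middle of the sheet, released; the ducks and bar are unchanged. Next, over to the keeper post.

Emit:
drive_tool(
  deltas=[
    {"delta_rot": [0,0,0],"xyz": [-0.3,-0.08,-0.1],"claw": 0.7},
    {"delta_rot": [0,0,0],"xyz": [-0.6,-0.16,-0.1],"claw": 0.7},
    {"delta_rot": [0,0,0],"xyz": [-0.85,-0.24,-0.1],"claw": 0.7},
  ],
)

```text
t: 12.7
eef_pos: [567.1, 115.3, 188.8]
eef_rot: [0.737, 0.675, -0.0, 0.0]
contact_force: [1.4, 0.3, 0.6]
finger_gap: 65.7
grip_force: 0.0
```

Emit:
drive_tool(
  deltas=[
    {"delta_rot": [0,0,0],"xyz": [-0.3,-0.08,0],"claw": 0.7},
    {"delta_rot": [0,0,0],"xyz": [-0.6,-0.16,0],"claw": 0.7},
    {"delta_rot": [0,0,0],"xyz": [-0.85,-0.24,0],"claw": 0.7},
  ],
)

```text
t: 13.0
eef_pos: [535.6, 32.7, 188.7]
eef_rot: [0.738, 0.675, -0.0, -0.0]
contact_force: [1.0, -1.0, -0.0]
finger_gap: 65.6
grip_force: 0.0
```

Emit:
drive_tool(
  deltas=[
    {"delta_rot": [0,0,0],"xyz": [-0.3,-0.08,0],"claw": 0.7},
    {"delta_rot": [0,0,0],"xyz": [-0.6,-0.16,0],"claw": 0.7},
    {"delta_rot": [0,0,0],"xyz": [-0.85,-0.24,0],"claw": 0.7},
  ],
)

```text
t: 13.3
eef_pos: [504.3, -49.8, 188.8]
eef_rot: [0.738, 0.675, -0.0, -0.0]
contact_force: [0.6, 0.3, 0.1]
finger_gap: 65.8
grip_force: 0.0
```

Emit:
drive_tool(
  deltas=[
    {"delta_rot": [0,0,0.09],"xyz": [-0.3,-0.08,0],"claw": 0.7},
    {"delta_rot": [0,0,0.18],"xyz": [-0.6,-0.16,0],"claw": 0.7},
    {"delta_rot": [0,0,0.27],"xyz": [-0.85,-0.24,0],"claw": 0.7},
    {"delta_rot": [0,0,0.36],"xyz": [-0.85,-0.24,0],"claw": 0.7},
    {"delta_rot": [0,0,0.45],"xyz": [-0.85,-0.24,0],"claw": 0.7},
    {"delta_rot": [0,0,0.54],"xyz": [-0.85,-0.24,0],"claw": 0.7},
    {"delta_rot": [0,0,0.63],"xyz": [-0.85,-0.24,0],"claw": 0.7},
    {"delta_rot": [0,0,0.72],"xyz": [-0.85,-0.24,0],"claw": 0.7},
    {"delta_rot": [0,0,0.765],"xyz": [-0.85,-0.24,0],"claw": 0.7},
    {"delta_rot": [0,0,0.765],"xyz": [-0.85,-0.24,0],"claw": 0.7},
    {"delta_rot": [0,0,0.765],"xyz": [-0.85,-0.24,0],"claw": 0.7},
  ],
)

```text
t: 14.4
eef_pos: [473.7, -130.8, 188.8]
eef_rot: [0.99, 0.142, -0.0, 0.0]
contact_force: [-0.5, 1.3, 0.5]
finger_gap: 65.9
grip_force: 0.0
```

Run:
```python
from plant import bot,camera
from h import *
c=camera("wrist");s=bot.sense();print(s["eef_pos"],s["eef_rot"],s["finger_gap"],s["qpos"].round(2))
im=c["color"][:,:,::-1].copy()
for P in([474.4,-130.2,116],[657.2,-78,66]):
    u=proj(c,P);print(u);cv2.circle(im,tuple(int(v) for v in u),2,(0,255,0),-1)
cv2.imwrite("pics/w2.png",im)
```

```text
[ 473.74362847 -130.79907654  188.85988931] [ 9.89916142e-01  1.41654547e-01 -1.46597761e-04  4.18510078e-06] 65.29108072680727 [-0.57  0.28  0.91  1.98 -0.26  1.   -0.82]
[253.20230824 197.36973605]
[255.06586999 -54.75917474]
```

View pics/w2.png

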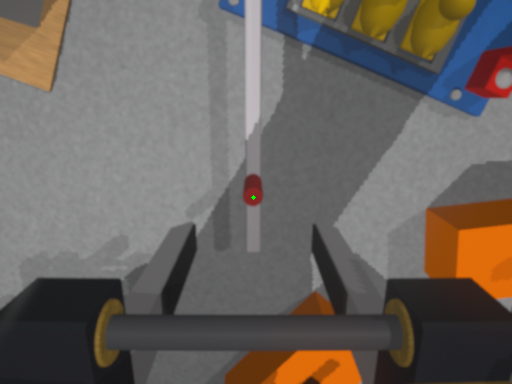

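The wrist view shows the post at about (253,190), with the predicted top point at (253,197) on it, and the bar running straight up the image. The tool is aligned, so I'll descend and close.

Emit:
drive_tool(
  deltas=[
    {"delta_rot": [0,0,0],"xyz": [0,0,0.3],"claw": 0.6},
    {"delta_rot": [0,0,0],"xyz": [0,0,0.6],"claw": 0.6},
    {"delta_rot": [0,0,0],"xyz": [0,0,0.85],"claw": 0.6},
    {"delta_rot": [0,0,0],"xyz": [0,0,1.0],"claw": 0.6},
    {"delta_rot": [0,0,0],"xyz": [0,0,1.0],"claw": 0.6},
  ],
)

```text
t: 14.95
eef_pos: [473.0, -130.9, 87.8]
eef_rot: [0.99, 0.141, -0.001, -0.0]
contact_force: [-0.4, -0.1, 0.5]
finger_gap: 56.3
grip_force: 0.0
```

Emit:
drive_tool(
  deltas=[
    {"delta_rot": [0,0,0],"xyz": [0,0,0.03],"claw": 0.3},
    {"delta_rot": [0,0,0],"xyz": [0,0,0.03],"claw": 0},
    {"delta_rot": [0,0,0],"xyz": [0,0,0.03],"claw": 0},
    {"delta_rot": [0,0,0],"xyz": [0,0,0.03],"claw": 0},
    {"delta_rot": [0,0,0],"xyz": [0,0,0.03],"claw": 0},
    {"delta_rot": [0,0,0],"xyz": [0,0,0.03],"claw": 0},
    {"delta_rot": [0,0,0],"xyz": [0,0,0.03],"claw": 0},
    {"delta_rot": [0,0,0],"xyz": [0,0,0.03],"claw": 0},
    {"delta_rot": [0,0,0],"xyz": [0,0,0.03],"claw": 0},
  ],
  grip_force=20,
)

```text
t: 15.85
eef_pos: [474.0, -130.9, 86.1]
eef_rot: [0.99, 0.14, 0.0, 0.0]
contact_force: [-0.2, 1.0, 6.4]
finger_gap: 15.9
grip_force: 20.0
```

Run:
```python
from plant import bot
import numpy as np
s=bot.sense();p=s["eef_pos"];q=s["eef_rot"];print(p,q,s["finger_gap"],s["grip_force"],s["contact_force"])
H=np.array([657.2,-78.0]);v=p[:2]-H;R=np.hypot(*v);a0=np.arctan2(v[1],v[0]);yaw=-.0875
# bar dir world angle = -pi/2 - q + yaw
print("R",R,"q",(-np.pi/2-a0+yaw)%(2*np.pi))
# generic: from now, chunks of dq in tool frame (x axis,y axis from measured rot)
ax=2*np.arctan2(q[1],q[0]);X=np.array([np.cos(ax),np.sin(ax)]);Y=np.array([np.sin(ax),-np.cos(ax)])
print("X,Y",X,Y)
for dq in np.arange(.1,.65,.1):
    w=190*np.array([np.cos(a0+dq),np.sin(a0+dq)])-190*v/R
    print(round(dq,1),(w@X/100).round(3),(w@Y/100).round(3),"rot",round(-dq/(np.pi/2),3))
```

```text
[ 474.0410194  -130.94202509   86.13756099] [9.90090416e-01 1.40431272e-01 1.38897314e-04 7.65941523e-05] 15.945340843474344 20.000963509082794 [-0.17800994  0.95722988  6.37067953]
R 190.65694373899808 q 1.2019158245828265
X,Y [0.96055811 0.27807932] [ 0.27807932 -0.96055811]
0.1 0.009 0.19 rot -0.064
0.2 0.038 0.377 rot -0.127
0.3 0.085 0.562 rot -0.191
0.4 0.15 0.74 rot -0.255
0.5 0.232 0.911 rot -0.318
0.6 0.331 1.073 rot -0.382
```

Post gripped (15.9 mm). Swinging the bar by 0.4 rad per call.

Emit:
drive_tool(
  deltas=[
    {"delta_rot": [0,0,-0.032],"xyz": [0.002,0.095,0],"claw": 0},
    {"delta_rot": [0,0,-0.064],"xyz": [0.009,0.19,0],"claw": 0},
    {"delta_rot": [0,0,-0.095],"xyz": [0.021,0.284,0],"claw": 0},
    {"delta_rot": [0,0,-0.127],"xyz": [0.038,0.377,0],"claw": 0},
    {"delta_rot": [0,0,-0.159],"xyz": [0.059,0.47,0],"claw": 0},
    {"delta_rot": [0,0,-0.191],"xyz": [0.085,0.561,0],"claw": 0},
    {"delta_rot": [0,0,-0.223],"xyz": [0.115,0.651,0],"claw": 0},
    {"delta_rot": [0,0,-0.255],"xyz": [0.15,0.74,0],"claw": 0},
    {"delta_rot": [0,0,-0.255],"xyz": [0.15,0.74,0],"claw": 0},
  ],
)

```text
t: 16.75
eef_pos: [509.9, -198.3, 86.2]
eef_rot: [0.942, 0.335, 0.001, 0.0]
contact_force: [3.7, 2.4, 4.1]
finger_gap: 15.4
grip_force: 20.0
```

Emit:
drive_tool(
  deltas=[
    {"delta_rot": [0,0,-0.032],"xyz": [0.002,0.095,0],"claw": 0},
    {"delta_rot": [0,0,-0.064],"xyz": [0.009,0.19,0],"claw": 0},
    {"delta_rot": [0,0,-0.095],"xyz": [0.021,0.284,0],"claw": 0},
    {"delta_rot": [0,0,-0.127],"xyz": [0.038,0.377,0],"claw": 0},
    {"delta_rot": [0,0,-0.159],"xyz": [0.059,0.47,0],"claw": 0},
    {"delta_rot": [0,0,-0.191],"xyz": [0.085,0.561,0],"claw": 0},
    {"delta_rot": [0,0,-0.223],"xyz": [0.115,0.651,0],"claw": 0},
    {"delta_rot": [0,0,-0.255],"xyz": [0.15,0.74,0],"claw": 0},
    {"delta_rot": [0,0,-0.255],"xyz": [0.15,0.74,0],"claw": 0},
  ],
)

```text
t: 17.65
eef_pos: [568.2, -245.7, 86.1]
eef_rot: [0.857, 0.516, 0.0, 0.0]
contact_force: [2.3, 3.6, 8.6]
finger_gap: 15.7
grip_force: 20.0
```

Run:
```python
from plant import bot
import numpy as np
s=bot.sense();p=s["eef_pos"];q=s["eef_rot"];print(p,q,s["contact_force"])
v=p[:2]-[657.2,-78.0];a=np.arctan2(v[1],v[0]);print(np.hypot(*v),"q",-np.pi/2-a-.0875,"tool yaw err deg",np.degrees(2*np.arctan2(q[1],q[0])-a)-180)
```

```text
[ 568.21131508 -245.72875779   86.14616962] [8.56653307e-01 5.15892299e-01 4.26258073e-04 2.57763514e-04] [2.32904084 3.55114908 8.59553302]
189.87343741073215 q 0.4002887628541524 tool yaw err deg 0.06247827619324653
```

Emit:
drive_tool(
  deltas=[
    {"delta_rot": [0,0,-0.032],"xyz": [0.002,0.095,0],"claw": 0},
    {"delta_rot": [0,0,-0.064],"xyz": [0.009,0.19,0],"claw": 0},
    {"delta_rot": [0,0,-0.095],"xyz": [0.021,0.284,0],"claw": 0},
    {"delta_rot": [0,0,-0.127],"xyz": [0.038,0.377,0],"claw": 0},
    {"delta_rot": [0,0,-0.159],"xyz": [0.059,0.47,0],"claw": 0},
    {"delta_rot": [0,0,-0.191],"xyz": [0.085,0.561,0],"claw": 0},
    {"delta_rot": [0,0,-0.191],"xyz": [0.085,0.561,0],"claw": 0},
  ],
)

```text
t: 18.35
eef_pos: [621.5, -264.3, 86.1]
eef_rot: [0.77, 0.638, 0.0, 0.0]
contact_force: [-0.0, 2.5, 7.5]
finger_gap: 15.4
grip_force: 20.0
```

Emit:
drive_tool(
  deltas=[
    {"delta_rot": [0,0,-0.013],"xyz": [0,0.04,0],"claw": 0},
    {"delta_rot": [0,0,-0.026],"xyz": [0.002,0.08,0],"claw": 0},
    {"delta_rot": [0,0,-0.04],"xyz": [0.004,0.12,0],"claw": 0},
    {"delta_rot": [0,0,-0.051],"xyz": [0.006,0.15,0],"claw": 0},
    {"delta_rot": [0,0,-0.057],"xyz": [0.008,0.17,0],"claw": 0},
    {"delta_rot": [0,0,-0.057],"xyz": [0.008,0.17,0],"claw": 0},
  ],
)

```text
t: 18.95
eef_pos: [638.0, -266.7, 86.4]
eef_rot: [0.741, 0.671, 0.0, 0.0]
contact_force: [3.6, 1.0, 5.8]
finger_gap: 15.6
grip_force: 20.0
```

Emit:
drive_tool(
  deltas=[
    {"delta_rot": [0,0,0],"xyz": [0,0.01,0],"claw": 0},
    {"delta_rot": [0,0,0],"xyz": [0,0.02,0],"claw": 0},
    {"delta_rot": [0,0,-0.01],"xyz": [0,0.03,0],"claw": 0},
    {"delta_rot": [0,0,-0.01],"xyz": [0,0.03,0],"claw": 0},
  ],
)

```text
t: 19.35
eef_pos: [641.1, -266.9, 86.3]
eef_rot: [0.736, 0.677, 0.0, 0.001]
contact_force: [5.4, 0.6, 4.8]
finger_gap: 15.8
grip_force: 20.0
```

Emit:
drive_tool(
  deltas=[
    {"delta_rot": [0,0,0],"xyz": [0,0.01,0],"claw": 0},
    {"delta_rot": [0,0,0],"xyz": [0,0.02,0],"claw": 0},
    {"delta_rot": [0,0,0],"xyz": [0,0.02,0],"claw": 0},
  ],
)

```text
t: 19.65
eef_pos: [641.7, -267.1, 86.2]
eef_rot: [0.736, 0.677, -0.0, -0.001]
contact_force: [-5.0, 4.1, 11.7]
finger_gap: 15.5
grip_force: 20.0
```

Emit:
drive_tool(
  deltas=[
    {"delta_rot": [0,0,0],"xyz": [0,0.01,0],"claw": 0},
    {"delta_rot": [0,0,0],"xyz": [0,0.02,0],"claw": 0},
    {"delta_rot": [0,0,0],"xyz": [0,0.02,0],"claw": 0},
    {"delta_rot": [0,0,0],"xyz": [0,0.02,0],"claw": 0},
  ],
)

```text
t: 20.05
eef_pos: [641.9, -267.2, 86.0]
eef_rot: [0.736, 0.677, -0.001, -0.002]
contact_force: [-17.5, 7.3, 19.2]
finger_gap: 15.4
grip_force: 20.0
```

It's hard against the back stop: 17 N, and the tool no longer advances. I'll take the load off, release, and go straight up.

Emit:
drive_tool(
  deltas=[
    {"delta_rot": [0,0,0],"xyz": [0,-0.02,0],"claw": 0},
    {"delta_rot": [0,0,0],"xyz": [0,-0.02,0],"claw": 0.15},
    {"delta_rot": [0,0,0],"xyz": [0,-0.02,0],"claw": 0.4},
    {"delta_rot": [0,0,0],"xyz": [0,-0.02,0],"claw": 0.4},
    {"delta_rot": [0,0,0],"xyz": [0,-0.02,0],"claw": 0.4},
    {"delta_rot": [0,0,0],"xyz": [0,-0.02,0],"claw": 0.4},
  ],
)

```text
t: 20.65
eef_pos: [642.3, -267.4, 85.7]
eef_rot: [0.736, 0.677, -0.0, -0.0]
contact_force: [0.3, 0.1, 0.3]
finger_gap: 37.0
grip_force: 0.0
```

Emit:
drive_tool(
  deltas=[
    {"delta_rot": [0,0,0],"xyz": [0,0,-0.2],"claw": 0.4},
    {"delta_rot": [0,0,0],"xyz": [0,0,-0.5],"claw": 0.4},
    {"delta_rot": [0,0,0],"xyz": [0,0,-0.8],"claw": 0.4},
    {"delta_rot": [0,0,0],"xyz": [0,0,-1],"claw": 0.4},
    {"delta_rot": [0,0,0],"xyz": [0,0,-1],"claw": 0.4},
  ],
)

```text
t: 21.15
eef_pos: [643.6, -268.1, 189.0]
eef_rot: [0.736, 0.677, 0.001, 0.002]
contact_force: [-0.8, 0.0, -0.1]
finger_gap: 37.7
grip_force: 0.0
```

Emit:
drive_tool(
  deltas=[
    {"delta_rot": [0,0,0],"xyz": [0,-0.2,-0.2],"claw": 0.4},
    {"delta_rot": [0,0,0],"xyz": [0,-0.5,-0.5],"claw": 0.4},
    {"delta_rot": [0,0,0],"xyz": [0,-1,-0.6],"claw": 0.4},
    {"delta_rot": [0,0,0],"xyz": [0,-1,-0.6],"claw": 0.4},
    {"delta_rot": [0,0,0],"xyz": [0,-1,-0.6],"claw": 0.4},
    {"delta_rot": [0,0,0],"xyz": [0,-1,-0.6],"claw": 0.4},
  ],
)

```text
t: 21.75
eef_pos: [543.5, -258.8, 245.4]
eef_rot: [0.735, 0.678, -0.0, -0.0]
contact_force: [-0.4, 0.4, 0.0]
finger_gap: 37.3
grip_force: 0.0
```

Run:
```python
from plant import bot,camera
from h import *
w=camera("wrist");S=camera("side");T=camera("top");s=bot.sense();print(s["eef_pos"],s["contact_force"])
a=cv2.resize(S["color"][130:290,250:410],(480,480),interpolation=cv2.INTER_CUBIC)
b=cv2.resize(T["color"][115:165,270:376],(318,150),interpolation=cv2.INTER_CUBIC)
b2=cv2.resize(w["color"],(318,238))
b3=cv2.resize(T["color"],(122,92))
c=np.vstack([b,b2,np.zeros((92,318,3),np.uint8)]);c[388:480,:122]=b3
cv2.imwrite("pics/f.png",np.hstack([a,c])[:,:,::-1])
m=lambda C:[(lambda h:((h[...,0]<6)|(h[...,0]>174))&(h[...,1]>150)&(h[...,2]>60))(cv2.cvtColor(C["color"],cv2.COLOR_RGB2HSV))][0]
for n,C in(("top",T),("side",S)):
    k,_,st,ce=cv2.connectedComponentsWithStats(m(C).astype(np.uint8))
    print(n,[(st[i].tolist(),ce[i].round(1).tolist()) for i in range(1,k) if st[i,4]>8])
    for q in(0,.03,.08):
        A=-np.pi/2-q-.0875;x,y=657.2+190*np.cos(A),-78+190*np.sin(A);print(q,proj(C,[x,y,88]))
```

```text
[ 543.40927572 -258.98680227  245.17538984] [-0.27001016  0.66050664 -0.01972272]
top [([327, 45, 9, 29, 184], [331.3, 58.3]), ([342, 137, 8, 8, 36], [345.7, 140.4]), ([505, 158, 7, 8, 54], [508.1, 161.5])]
0 [345.95400719 141.27749038]
0.03 [345.87084337 143.07249013]
0.08 [345.60749626 146.0577853 ]
side [([422, 217, 28, 15, 208], [436.0, 223.9]), ([354, 220, 8, 18, 91], [357.4, 228.2]), ([356, 246, 20, 24, 238], [365.5, 259.6])]
0 [357.86469488 228.92098784]
0.03 [355.95307322 229.28091642]
0.08 [352.68965575 229.80292558]
```

View pics/f.png

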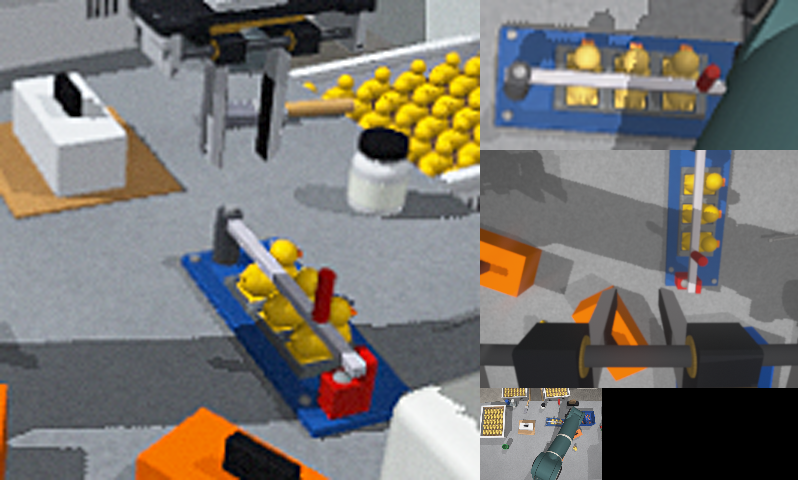

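The picture shows the bar across the three standing ducks with its tip in the red catch. The post is at (345.7,140.4) in the top view and (357.4,228.2) in the side view, which fits q≈0. The cover is flat on the sheet and the gripper is clear.

```bash
python3 -c "
from plant import bot
print(bot.sign_off())"
```

```text
the job is handed in; nothing more can be done
None
```

I handed the job in at about 22 s: the cover is flat and upright on the cardboard sheet, the keeper bar is home in its catch and the three ducks are standing; the hand-in returned no verdict, and I didn't re-check the spare duck and cup at the end.

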